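# Find the display-light key that was left on and release it

### The arm

A 7-joint arm with a two-finger parallel gripper is mounted at the origin on a cart in front of the work surface, level with it; the furniture and walls round the work are solid. World frame = base frame: x ahead of the robot, y to its left, z up, the work surface at z = 0. Lengths are in m, angles in rad, forces in N, time in s.
With the tool pointing down it reaches from about 0.4 to 0.9 m from the base axis. Payload 5.5 kg.
Tool frame: the origin (TCP) lies at the very end of the fingers, on their centre line; the grasp point (between the pads) lies 19 mm behind it (grasp_offset is the distance from the TCP to the grasp point, in m); z points along the fingers, y is the line along which they close (so a half turn about z gives the same grasp; the last joint's range is limited). The gripper opens to 85 mm and grips with 20 to 120 N. Pads are 22 mm wide; open, the fingers measure 114 mm over their backs; the gripper's body (76 mm by 85 mm) begins 54 mm behind the grasp point. The pads swing forward as they close: fully open they stand 13 mm farther back than shut.
Start: joints at [0.263, 0.501, -0.427, 1.55, 0.221, 1.138, -0.21], TCP at [0.65, 0, 0.231] pointing down, gripper open.
Joint ranges: [-2.88, 2.88], [-0.31, 2.03], [-1.54, 1.56], [0.2, 2.42], [-1.41, 4.55], [0.19, 2.02], [-2.57, 2.57]. Speed limits (rad/s): [2.57, 2.57, 3.14, 3.14, 3.14, 3.14, 3.14].

### API

Orientations are given as a unit quaternion [w, x, y, z].
In Python, from workcell import * gives the robot as it stands.
- The arm moves only by the shell command python3 -m crank 'ROWS' [FORCE]. ROWS is JSON, a list of rows, each an object of numbers: "gripper": the closure, from -1 (fully open) to 1 (shut); "x", "y", "z": the shift along the tool's x, y, z in mm; "yaw": the turn about the tool's z in degrees. In form: [{"gripper": .., "x": .., "y": .., "z": .., "yaw": ..}, ...]. A call has 1 to 12 rows; each row is the pose to reach, as a shift and turn from the pose commanded when the call began, along the tool's axes at that moment; what a row does not reach only later rows make up. A row lasts 1/12 s, in which the tool goes at most 41.7 mm and 7.16 degrees, less where a joint would pass 70% of its speed; a pose out of reach is approached as far as the arm can. A call with a gripper value outside its range is refused whole. The fingers move at their own pace and stop on an object; FORCE is the grip in N (left out, the last holds). Time passes only in rows, so rows that repeat a pose let the fingers close. It gives the time, the measured TCP pose, the force, the opening and the grip force at its end, in the units of the state.
- read_state(): the state, without advancing time (a new reading comes with each control period).
- camera(name): name is "scene" or "side" or "wrist"; returns the picture (400x640x3 uint8, red, green, blue); there is no depth.
- camera_info(name): a dict with "vertical_fov" (degrees; the focal length in pixels is half the picture's height over the tangent of half this angle, whatever the lens; pixels are square), "cx", "cy" (the principal point, pixels), "dist_coeffs" ([k1, k2, p1, p2, k3] as OpenCV has them; the pictures are not rectified), "cam_to_world" (4x4, takes a point from camera to world coordinates); the wrist camera has in their place "tool_from_camera" (4x4, takes a point from camera to tool coordinates, whose origin is the TCP and whose axes are the flange's). Camera axes: x right, y up, looking along -z (the intrinsics and any distortion apply to the point x, -y, -z); pixel columns grow to the right and rows downward; lengths in m; the calibration is good to about 2 mm. A picture is of the moment at which its call begins: read the wrist's pose just before it. camera_info takes no time and is no camera call.
- finish_job(): hands the job in; it is judged then, once.
Trained networks look in the newest picture that a camera, given by its name, has taken for a name from the list of things; names that differ only in an ending like _2 or _b are one class to them, and where a whole thing is asked for, a point or a joint stands for the part that bears it (a point fixed in the world has none). Each returns a list of dicts, best first, with "conf" (0 to 1); they miss things now and then, are a little off and sometimes report something else, mostly with a low value. They report only what shows in the picture. A call takes as long as a camera call.
- find_in(target, camera): "location" ([x, y, z] in m, in world coordinates, good to about 4 mm: the middle of the surface that is visible of it).
- cut_out(target, camera): "pixels" (400x640 bool, what is visible of it).
The state is a dict: "clock": time; "joints": joint angles; "qvel": joint speeds; "joint_torque": joint torques, N m; "tcp_pos": TCP position; "ee_rot": TCP orientation; "contact_force": force on the tool from outside, world axes, zero at the start; "moment": the same for the moment, N m; "width": finger opening in m; "grip_force": force on a finger pad.
Only numpy, scipy, OpenCV 4.12 (cv2) and the standard library are available. Lean on these libraries where they do the work, as an engineer would, in place of code of your own. Each camera call takes 0.05 s, during which the arm holds its last target. There are 200 camera calls.

### The job

One of the four identical display-light keys on the counter's key box was left on, latched half-way down. With the fingertips tap each of the four keys lightly, one after the other from left to right as the robot sees them, without pushing any of them in; then press the latched one on, all the way, until its catch lets go, and let it come up, so that all four keys end fully up. Do not press the other keys in, pick nothing up, and leave everything else on the counter where it is.

Things in the scene. Friction and masses are not known exactly. Their poses are not given: they have to be found in the camera images.
- key_box: flat black desk box, 76 (x) x 204 (y) x 34 mm high, aluminium deck, fixed to the counter. Origin: centre of its underside on the counter; own x points away from the robot, own y to the robot's left along the row of keys, z up. Four identical grey keys stand in one row on its centre line, at own y = +66, +22, -22, -66 mm (left, second, third, right), 44 mm apart
- unit_a: fixed mount of one key (with the key it carries); origin on the counter under the key's centre. Which key stands in which place of the row varies
- key_a (a joint): slide of one key (m): 0 up, about 0.005 latched, 0.010 at its stop. An up key does not yield below 3 N, then gives 1 N per 1.7 mm (9 N at the stop) and always springs back. The latched key sits still up to about 6 N; pressed on to about 8 to 9 mm (8 to 10 N) its catch lets go, and it rises fully as the finger lifts
- key_a_top (a point): centre of the top of that key: cap 34 mm (box x) x 26 mm (box y), top flat, 48 mm above the counter (14 mm above the deck) when up, about 43 mm when latched, 38 mm at the stop. Moves straight down
- unit_b: fixed mount of one key (with the key it carries); origin on the counter under the key's centre. Which key stands in which place of the row varies
- key_b (a joint): slide of one key (m): 0 up, about 0.005 latched, 0.010 at its stop. An up key does not yield below 3 N, then gives 1 N per 1.7 mm (9 N at the stop) and always springs back. The latched key sits still up to about 6 N; pressed on to about 8 to 9 mm (8 to 10 N) its catch lets go, and it rises fully as the finger lifts
- key_b_top (a point): centre of the top of that key: cap 34 mm (box x) x 26 mm (box y), top flat, 48 mm above the counter (14 mm above the deck) when up, about 43 mm when latched, 38 mm at the stop. Moves straight down
- unit_c: fixed mount of one key (with the key it carries); origin on the counter under the key's centre. Which key stands in which place of the row varies
- key_c (a joint): slide of one key (m): 0 up, about 0.005 latched, 0.010 at its stop. An up key does not yield below 3 N, then gives 1 N per 1.7 mm (9 N at the stop) and always springs back. The latched key sits still up to about 6 N; pressed on to about 8 to 9 mm (8 to 10 N) its catch lets go, and it rises fully as the finger lifts
- key_c_top (a point): centre of the top of that key: cap 34 mm (box x) x 26 mm (box y), top flat, 48 mm above the counter (14 mm above the deck) when up, about 43 mm when latched, 38 mm at the stop. Moves straight down
- unit_d: fixed mount of one key (with the key it carries); origin on the counter under the key's centre. Which key stands in which place of the row varies
- key_d (a joint): slide of one key (m): 0 up, about 0.005 latched, 0.010 at its stop. An up key does not yield below 3 N, then gives 1 N per 1.7 mm (9 N at the stop) and always springs back. The latched key sits still up to about 6 N; pressed on to about 8 to 9 mm (8 to 10 N) its catch lets go, and it rises fully as the finger lifts
- key_d_top (a point): centre of the top of that key: cap 34 mm (box x) x 26 mm (box y), top flat, 48 mm above the counter (14 mm above the deck) when up, about 43 mm when latched, 38 mm at the stop. Moves straight down
- ribbon_teal: bystander, leave alone: spool of ribbon lying flat, 56 mm across, 20 mm high, behind the key box; origin: centre of its underside
- praline_3: bystander, leave alone: wrapped praline, 30x53x25 mm, behind the key box; origin: centre of its underside
- ribbon_plum: bystander, leave alone: spool of ribbon lying flat, 54 mm across, 20 mm high, left of the key box; origin: centre of its underside
- praline_1: bystander, leave alone: wrapped praline, 53x46x23 mm, right of the key box; origin: centre of its underside
- carton_small: bystander, leave alone: small cream carton, 41x50x82 mm high, standing to the left of the work; origin: centre of its underside
- stapler: bystander, leave alone: desk stapler, 31x140x49 mm, lying to the left of the work; origin: centre of its underside

How it is judged:
By the outcome, as a careful person would: the job done as asked, in the order asked, and still so for the second after the job is handed in, with the robot touching nothing.
It also fails if it takes over 48 s, if anything falls off the work surface, if the arm or the gripper's body presses on something with over 40 N, if the wrist force passes 120 N, or if a joint passes its speed limit or range.

## Working session

There is one attempt and no reset: what is moved stays moved. The work goes in short steps, Python scripts to look and compute and a shell command to move; the robot and the scene stay as the last step left them, time stands still between calls to the robot, and variables do not carry over. Pictures are saved under pics/ and viewed, at most 10 in all, crops included, and the job is handed in when it is done.

```bash
mkdir -p pics
cat > h.py <<'E'
from workcell import *
import numpy as np, cv2
from scipy.spatial.transform import Rotation as R
def M(name):
    i=camera_info(name)
    f=200/np.tan(np.radians(i["vertical_fov"]/2))
    K=np.array([[f,0,i["cx"]],[0,f,i["cy"]],[0,0,1]])
    if "cam_to_world" in i: T=np.array(i["cam_to_world"])
    else:
        s=read_state(); q=s["ee_rot"]; W=np.eye(4); W[:3,:3]=R.from_quat([q[1],q[2],q[3],q[0]]).as_matrix(); W[:3,3]=s["tcp_pos"]
        T=W@np.array(i["tool_from_camera"])
    return K,np.array(i["dist_coeffs"]),T
def ray(px,m):
    K,d,T=m
    u=cv2.undistortPoints(np.array([[px]],float),K,d)[0,0]
    return T[:3,3],T[:3,:3]@np.array([u[0],-u[1],-1])
def onz(px,m,z):
    o,v=ray(px,m); return o+v*(z-o[2])/v[2]
def proj(P,m):
    K,d,T=m
    c=(np.atleast_2d(P)-T[:3,3])@T[:3,:3]
    c=c*[1,-1,-1]
    return cv2.projectPoints(c,np.zeros(3),np.zeros(3),K,d)[0][:,0]
def snap(name,fn):
    m=M(name); im=camera(name); cv2.imwrite(fn,im[:,:,::-1]); return im,m
E
python3 - <<'E'
from h import *
np.set_printoptions(precision=4,suppress=True)
s=read_state(); print(s["clock"],s["tcp_pos"],s["ee_rot"],s["contact_force"],s["width"])
ims=[]
for n in ["scene","wrist","side"]:
    im,m=snap(n,f"pics/{n}0.png"); ims.append(im)
    print(n,m[2][:3,3])
    for t in ["key_box","key_a_top"]:
        print(t,[(round(r["conf"],2),np.round(r["location"],4).tolist()) for r in find_in(t,n)])
g=np.vstack([np.hstack([ims[0],ims[1]]),np.hstack([ims[2],ims[2]*0])])
cv2.imwrite("pics/all0.png",cv2.resize(g[:,:,::-1],(800,500)))
E
```

```text
0.0 [ 0.6493 -0.      0.2302] [-0.0007  0.7071  0.7071 -0.0007] [ 0.3727 -0.3285  0.7499] 0.0852650378946551
scene [ 0.0739 -0.3324  0.8411]
key_box [(0.8, [0.4998, 0.1341, 0.0333]), (0.31, [0.514, 0.1764, 0.0473])]
key_a_top [(0.72, [0.5157, 0.1759, 0.0443]), (0.53, [0.4965, 0.2876, 0.0224])]
wrist [0.649  0.0802 0.3731]
key_box [(0.74, [0.5459, 0.1042, 0.0327])]
key_a_top []
side [ 0.4004 -0.822   0.639 ]
key_box [(0.94, [0.52, 0.0937, 0.0358])]
key_a_top [(0.61, [0.521, 0.1699, 0.0488])]
```

View pics/all0.png

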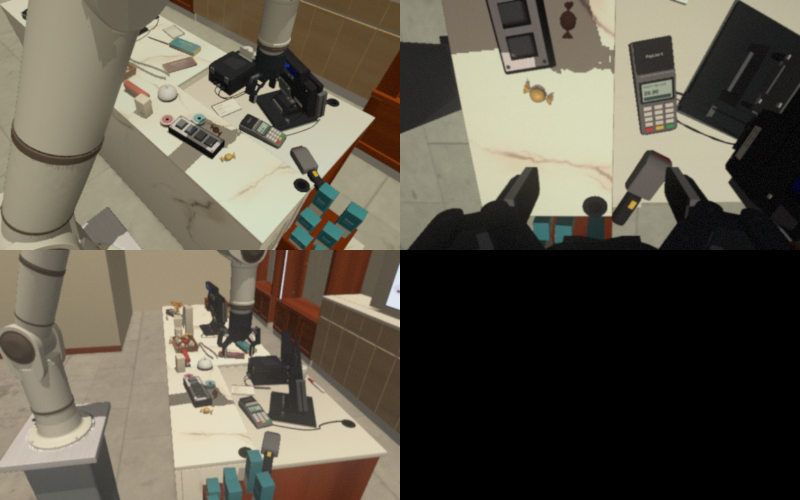

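The scene picture shows the key box at about (195,135) in the mosaic, and the wrist picture has it cut off at the top left. I'm moving the wrist camera over it and shutting the fingers.

```bash
python3 -m crank '[{"gripper":1,"x":15,"y":-35,"z":0,"yaw":0},{"gripper":1,"x":30,"y":-70,"z":0,"yaw":0},{"gripper":1,"x":40,"y":-105,"z":0,"yaw":0},{"gripper":1,"x":45,"y":-130,"z":0,"yaw":0},{"gripper":1,"x":45,"y":-130,"z":0,"yaw":0},{"gripper":1,"x":45,"y":-130,"z":0,"yaw":0},{"gripper":1,"x":45,"y":-130,"z":0,"yaw":0}]' 40
python3 - <<'E'
from h import *
np.set_printoptions(precision=4,suppress=True)
s=read_state(); print(s["clock"],s["tcp_pos"],s["ee_rot"],s["contact_force"],s["width"])
im,m=snap("wrist","pics/w1.png")
print(m[2])
for t in ["key_box","key_a_top"]:
    print(t,[(round(r["conf"],2),np.round(r["location"],4).tolist()) for r in find_in(t,"wrist")])
E
```

```text
clock: 1.03
tcp_pos: [0.5211, 0.0446, 0.232]
ee_rot: [0.001, 0.707, 0.707, 0.001]
contact_force: [0.6, -0.7, 0.3]
width: 0.0006
grip_force: 0.0
1.0333 [0.5211 0.0446 0.232 ] [0.0008 0.7073 0.7069 0.0006] [ 0.6001 -0.7379  0.3486] 0.0006352546448406431
[[ 1.      0.0011 -0.002   0.5202]
 [-0.0005  0.9509  0.3096  0.1249]
 [ 0.0023 -0.3096  0.9509  0.3745]
 [ 0.      0.      0.      1.    ]]
key_box [(0.96, [0.5298, 0.1272, 0.034])]
key_a_top [(0.76, [0.5179, 0.1819, 0.0484]), (0.43, [0.5205, 0.1349, 0.0484])]
```

View pics/w1.png

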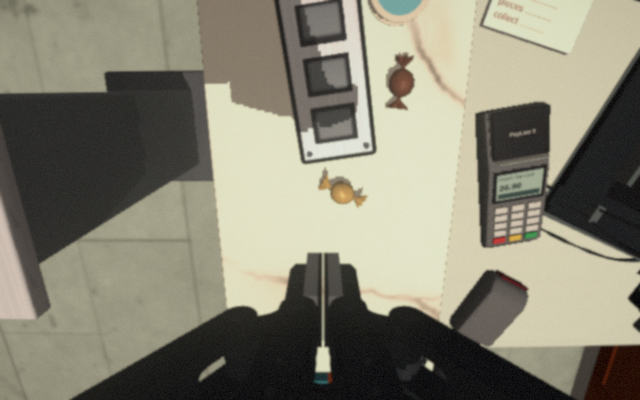

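The picture shows three keys at about (322,20), (328,73) and (334,123). The box runs off the top and is slightly turned, and there's a praline at (342,190). I'm moving 80 mm further to the left.

```bash
python3 -m crank '[{"gripper":1,"x":35,"y":0,"z":0,"yaw":0},{"gripper":1,"x":65,"y":0,"z":0,"yaw":0},{"gripper":1,"x":85,"y":0,"z":0,"yaw":0},{"gripper":1,"x":85,"y":0,"z":0,"yaw":0},{"gripper":1,"x":85,"y":0,"z":0,"yaw":0}]'
python3 - <<'E'
from h import *
im,m=snap("wrist","pics/w2.png")
np.save("w2m.npy",m[2]); 
for t in ["key_box","key_a_top"]:
    for r in cut_out(t,"wrist"):
        c=r["pixels"]; ys,xs=np.nonzero(c)
        print(t,round(r["conf"],2),c.sum(),cv2.minAreaRect(np.c_[xs,ys].astype(np.float32)), onz((xs.mean(),ys.mean()),m,.048))
        if t=="key_box": np.save("boxmask.npy",c)
cv2.imwrite("pics/w2b.png",cv2.resize(im[0:300,200:500,::-1],None,fx=2,fy=2,interpolation=cv2.INTER_CUBIC))
E
```

```text
clock: 1.6
tcp_pos: [0.5204, 0.1314, 0.231]
ee_rot: [-0.0, 0.706, 0.708, 0.0]
contact_force: [0.2, -0.8, -0.3]
width: -0.0002
grip_force: 0.0
key_box 0.63 10358 ((324.9479675292969, 135.66184997558594), (210.06700134277344, 84.99996185302734), 81.25383758544922) [0.52016721 0.17457686 0.048     ]
key_box 0.37 858 ((334.1484680175781, 210.51193237304688), (26.873485565185547, 33.70869827270508), 83.2901611328125) [0.53142983 0.0968853  0.048     ]
key_a_top 0.58 1113 ((321.4692687988281, 123.75386810302734), (30.636577606201172, 37.70655822753906), 82.87498474121094) [0.51848059 0.18094456 0.048     ]
```

View pics/w2b.png

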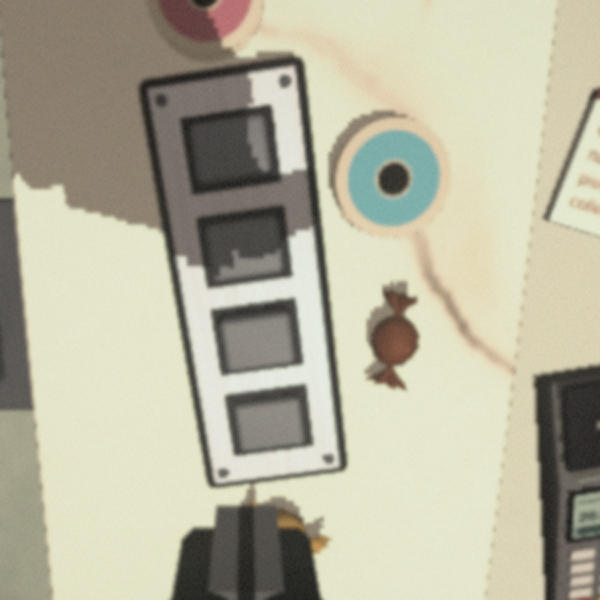

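The picture (2x crop, offset 200,0) shows all four keys at about (231,150), (246,245), (257,337) and (270,420). The deck corners are near (142,80), (300,60), (345,467) and (212,485). Next I fit the box pose.

```bash
cat > fit.py <<'E'
from h import *
from scipy.optimize import least_squares
np.set_printoptions(precision=4,suppress=True)
K,d,_=M("wrist"); m=(K,d,np.load("w2m.npy"))
px=np.array([[142,80],[300,60],[345,467],[212,485]])/2+[200,0]
loc=np.array([[-.038,.102],[.038,.102],[.038,-.102],[-.038,-.102]])
def P(p,l,z):
    c,s=np.cos(p[2]),np.sin(p[2]); return np.c_[l@np.array([[c,s],[-s,c]])+p[:2],np.full(len(l),z)]
for free in (0,1):
    f=lambda p:(proj(P(p,loc,p[3] if free else .034),m)-px).ravel()
    r=least_squares(f,[.52,.14,0,.034],x_scale=[.01,.01,.1,.01]); print(r.x,r.fun)
    if not free:p=r.x
keys=np.array([[0,.066],[0,.022],[0,-.022],[0,-.066]])
print(P(p,keys,.048))
for n,im in (("wrist",cv2.imread("pics/w2.png")),("side",cv2.imread("pics/side0.png")),("scene",cv2.imread("pics/scene0.png"))):
    mm=m if n=="wrist" else M(n)
    im=cv2.resize(im,None,fx=4,fy=4,interpolation=cv2.INTER_CUBIC)
    cv2.polylines(im,[(proj(P(p,loc,.034),mm)*4+2).astype(int)],True,(0,0,255),1)
    for k in keys:
        cv2.polylines(im,[(proj(P(p,loc*[17/38,13/102]+k,.048),mm)*4+2).astype(int)],True,(0,255,0),1)
    c=(proj(P(p,np.zeros((1,2)),.034),mm)[0]*4).astype(int)
    w=460 if n=="wrist" else 200
    cr=im[max(c[1]-w,0):c[1]+w,c[0]-w:c[0]+w]
    cv2.imwrite(f"pics/f_{n}.png",cv2.resize(cr,(int(400*cr.shape[1]/cr.shape[0]),400)))
cv2.imwrite("pics/fit.png",np.hstack([cv2.imread("pics/f_wrist.png"),cv2.imread("pics/f_side.png")])[:, :800])
E
python3 fit.py
```

```text
[0.523  0.1581 0.1439 0.034 ] [-2.9696 -0.6551  2.6498 -3.8462  2.4655  3.2899 -2.1288  3.5543]
[0.523  0.1575 0.1439 0.0222] [-1.0392  1.8027  1.5837 -0.8952  0.9052 -0.5409 -1.5668 -0.519 ]
[[0.5135 0.2234 0.048 ]
 [0.5198 0.1799 0.048 ]
 [0.5262 0.1363 0.048 ]
 [0.5325 0.0928 0.048 ]]
```

View pics/fit.png

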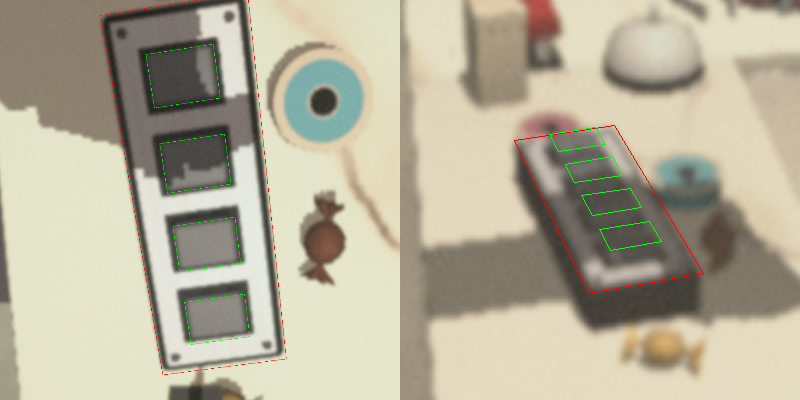

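The fit agrees with both views to about 2–3 mm, with the box yawed +8.2°. I'm moving above the left key with the yaw aligned.

```bash
python3 -m crank '[{"gripper":1,"x":20,"y":-2,"z":25,"yaw":-4},{"gripper":1,"x":40,"y":-4,"z":55,"yaw":-8},{"gripper":1,"x":62,"y":-6,"z":85,"yaw":-8},{"gripper":1,"x":82,"y":-7,"z":115,"yaw":-8},{"gripper":1,"x":92,"y":-7,"z":140,"yaw":-8},{"gripper":1,"x":92,"y":-7,"z":158,"yaw":-8},{"gripper":1,"x":92,"y":-7,"z":158,"yaw":-8},{"gripper":1,"x":92,"y":-7,"z":158,"yaw":-8},{"gripper":1,"x":92,"y":-7,"z":158,"yaw":-8}]'
python3 - <<'E'
from h import *
s=read_state();print(s["clock"],s["tcp_pos"],s["ee_rot"],s["contact_force"],s["qvel"])
E
```

```text
clock: 2.5
tcp_pos: [0.5142, 0.2211, 0.0743]
ee_rot: [0.001, 0.657, 0.754, 0.0]
contact_force: [0.2, 0.1, 0.4]
width: -0.0001
grip_force: 0.0
2.5 [0.51423006 0.22105499 0.07426302] [5.17850415e-04 6.56815681e-01 7.54050875e-01 4.12753632e-04] [0.24019919 0.11676065 0.39016332] [ 0.00164857 -0.02020674 -0.00817111 -0.00960205  0.00140004 -0.00405691
 -0.00218842]
```

```bash
cat > free.py <<'E'
# exit 0 while nothing is touched, 1 on contact
import sys
from workcell import *
s=read_state(); f=s["contact_force"][2]; print("z %.4f F %.2f t %.2f"%(s["tcp_pos"][2],f,s["clock"]))
sys.exit(int(f>1.6))
E
python3 -m crank '[{"gripper":1,"x":0,"y":0,"z":12,"yaw":0},{"gripper":1,"x":0,"y":0,"z":22,"yaw":0},{"gripper":1,"x":0,"y":0,"z":22,"yaw":0},{"gripper":1,"x":0,"y":0,"z":22,"yaw":0},{"gripper":1,"x":0,"y":0,"z":22,"yaw":0}]' >/dev/null; python3 free.py &&
python3 -m crank '[{"z":1},{"z":1}]' && python3 free.py &&
python3 -m crank '[{"z":1},{"z":1}]' >/dev/null && python3 free.py &&
python3 -m crank '[{"z":0.5},{"z":0.5}]' >/dev/null && python3 free.py &&
python3 -m crank '[{"z":0.5},{"z":0.5}]' >/dev/null && python3 free.py &&
python3 -m crank '[{"z":0.5},{"z":0.5}]' >/dev/null && python3 free.py &&
python3 -m crank '[{"z":0.5},{"z":0.5}]' >/dev/null && python3 free.py
```

```text
z 0.0514 F 0.24 t 2.92validation failed for argument at $[0]...
```

```bash
python3 -m crank '[{"gripper":1,"x":0,"y":0,"z":1,"yaw":0},{"gripper":1,"x":0,"y":0,"z":1,"yaw":0}]' >/dev/null && python3 free.py &&
python3 -m crank '[{"gripper":1,"x":0,"y":0,"z":1,"yaw":0},{"gripper":1,"x":0,"y":0,"z":1,"yaw":0}]' >/dev/null && python3 free.py &&
python3 -m crank '[{"gripper":1,"x":0,"y":0,"z":0.5,"yaw":0},{"gripper":1,"x":0,"y":0,"z":0.5,"yaw":0}]' >/dev/null && python3 free.py &&
python3 -m crank '[{"gripper":1,"x":0,"y":0,"z":0.5,"yaw":0},{"gripper":1,"x":0,"y":0,"z":0.5,"yaw":0}]' >/dev/null && python3 free.py &&
python3 -m crank '[{"gripper":1,"x":0,"y":0,"z":0.5,"yaw":0},{"gripper":1,"x":0,"y":0,"z":0.5,"yaw":0}]' >/dev/null && python3 free.py &&
python3 -m crank '[{"gripper":1,"x":0,"y":0,"z":0.5,"yaw":0},{"gripper":1,"x":0,"y":0,"z":0.5,"yaw":0}]' >/dev/null && python3 free.py
```

```text
z 0.0505 F -0.01 t 3.08
z 0.0494 F -0.12 t 3.25
z 0.0488 F -0.16 t 3.42
z 0.0483 F -0.03 t 3.58
z 0.0480 F 3.79 t 3.75
```

The left key is up, with contact at 48 mm. I'm lifting and going to the second key.

```bash
python3 -m crank '[{"gripper":1,"x":0,"y":0,"z":-10,"yaw":0},{"gripper":1,"x":-10,"y":0,"z":-15,"yaw":0},{"gripper":1,"x":-30,"y":0,"z":-15,"yaw":0},{"gripper":1,"x":-43,"y":0,"z":-15,"yaw":0},{"gripper":1,"x":-43,"y":0,"z":-10,"yaw":0},{"gripper":1,"x":-43,"y":0,"z":-3,"yaw":0},{"gripper":1,"x":-43,"y":0,"z":-2,"yaw":0},{"gripper":1,"x":-43,"y":0,"z":-2,"yaw":0},{"gripper":1,"x":-43,"y":0,"z":-2,"yaw":0}]'; python3 free.py &&
python3 -m crank '[{"gripper":1,"x":0,"y":0,"z":0.5,"yaw":0},{"gripper":1,"x":0,"y":0,"z":0.5,"yaw":0}]' >/dev/null && python3 free.py &&
python3 -m crank '[{"gripper":1,"x":0,"y":0,"z":0.5,"yaw":0},{"gripper":1,"x":0,"y":0,"z":0.5,"yaw":0}]' >/dev/null && python3 free.py &&
python3 -m crank '[{"gripper":1,"x":0,"y":0,"z":0.2,"yaw":0},{"gripper":1,"x":0,"y":0,"z":0.2,"yaw":0}]' >/dev/null && python3 free.py &&
python3 -m crank '[{"gripper":1,"x":0,"y":0,"z":0.2,"yaw":0},{"gripper":1,"x":0,"y":0,"z":0.2,"yaw":0}]' >/dev/null && python3 free.py &&
python3 -m crank '[{"gripper":1,"x":0,"y":0,"z":0.2,"yaw":0},{"gripper":1,"x":0,"y":0,"z":0.2,"yaw":0}]' >/dev/null && python3 free.py &&
python3 -m crank '[{"gripper":1,"x":0,"y":0,"z":0.2,"yaw":0},{"gripper":1,"x":0,"y":0,"z":0.2,"yaw":0}]' >/dev/null && python3 free.py &&
python3 -m crank '[{"gripper":1,"x":0,"y":0,"z":0.2,"yaw":0},{"gripper":1,"x":0,"y":0,"z":0.2,"yaw":0}]' >/dev/null && python3 free.py
```

```text
clock: 4.5
tcp_pos: [0.5184, 0.1805, 0.0494]
ee_rot: [-0.001, 0.656, 0.755, -0.0]
contact_force: [-0.2, 0.7, -0.3]
width: 0.0
grip_force: 0.0
z 0.0494 F -0.29 t 4.50
z 0.0493 F -0.41 t 4.67
z 0.0488 F 0.29 t 4.83
z 0.0487 F 0.07 t 5.00
z 0.0484 F -0.56 t 5.17
z 0.0482 F -0.64 t 5.33
z 0.0482 F 1.85 t 5.50
```

```bash
python3 -m crank '[{"gripper":1,"x":0,"y":0,"z":0,"yaw":0}]' | grep -e force -e pos; python3 -m crank '[{"gripper":1,"x":0,"y":0,"z":0,"yaw":0}]' | grep -e force
```

```text
tcp_pos: [0.519, 0.1794, 0.0481]
contact_force: [-1.2, -1.1, 2.6]
grip_force: 1.1
contact_force: [-1.3, 0.6, 2.3]
grip_force: 1.3
```

The second key is up too, tapped at about 2.4 N. On to the third.

```bash
python3 -m crank '[{"gripper":1,"x":0,"y":0,"z":-10,"yaw":0},{"gripper":1,"x":-10,"y":0,"z":-15,"yaw":0},{"gripper":1,"x":-30,"y":0,"z":-15,"yaw":0},{"gripper":1,"x":-44,"y":1,"z":-15,"yaw":0},{"gripper":1,"x":-44,"y":1,"z":-10,"yaw":0},{"gripper":1,"x":-44,"y":1,"z":-3,"yaw":0},{"gripper":1,"x":-44,"y":1,"z":-1.5,"yaw":0},{"gripper":1,"x":-44,"y":1,"z":-1.5,"yaw":0},{"gripper":1,"x":-44,"y":1,"z":-1.5,"yaw":0}]'; python3 free.py &&
python3 -m crank '[{"gripper":1,"x":0,"y":0,"z":0.5,"yaw":0},{"gripper":1,"x":0,"y":0,"z":0.5,"yaw":0}]' >/dev/null && python3 free.py &&
python3 -m crank '[{"gripper":1,"x":0,"y":0,"z":0.2,"yaw":0},{"gripper":1,"x":0,"y":0,"z":0.2,"yaw":0}]' >/dev/null && python3 free.py &&
python3 -m crank '[{"gripper":1,"x":0,"y":0,"z":0.2,"yaw":0},{"gripper":1,"x":0,"y":0,"z":0.2,"yaw":0}]' >/dev/null && python3 free.py &&
python3 -m crank '[{"gripper":1,"x":0,"y":0,"z":0.2,"yaw":0},{"gripper":1,"x":0,"y":0,"z":0.2,"yaw":0}]' >/dev/null && python3 free.py &&
python3 -m crank '[{"gripper":1,"x":0,"y":0,"z":0.2,"yaw":0},{"gripper":1,"x":0,"y":0,"z":0.2,"yaw":0}]' >/dev/null && python3 free.py &&
python3 -m crank '[{"gripper":1,"x":0,"y":0,"z":0.2,"yaw":0},{"gripper":1,"x":0,"y":0,"z":0.2,"yaw":0}]' >/dev/null && python3 free.py &&
python3 -m crank '[{"gripper":1,"x":0,"y":0,"z":0.2,"yaw":0},{"gripper":1,"x":0,"y":0,"z":0.2,"yaw":0}]' >/dev/null && python3 free.py &&
python3 -m crank '[{"gripper":1,"x":0,"y":0,"z":0.2,"yaw":0},{"gripper":1,"x":0,"y":0,"z":0.2,"yaw":0}]' >/dev/null && python3 free.py &&
python3 -m crank '[{"gripper":1,"x":0,"y":0,"z":0.3,"yaw":0},{"gripper":1,"x":0,"y":0,"z":0.3,"yaw":0}]' >/dev/null && python3 free.py &&
python3 -m crank '[{"gripper":1,"x":0,"y":0,"z":0.5,"yaw":0},{"gripper":1,"x":0,"y":0,"z":0.5,"yaw":0}]' >/dev/null && python3 free.py
```

```text
clock: 6.42
tcp_pos: [0.5256, 0.1372, 0.0493]
ee_rot: [-0.0, 0.655, 0.755, -0.0]
contact_force: [-0.1, 0.5, -0.7]
width: 0.0004
grip_force: 0.0
z 0.0493 F -0.69 t 6.42
z 0.0491 F -0.08 t 6.58
z 0.0489 F -0.47 t 6.75
z 0.0487 F 0.73 t 6.92
z 0.0484 F -0.59 t 7.08
z 0.0482 F 0.76 t 7.25
z 0.0482 F 1.64 t 7.42
```

```bash
python3 -m crank '[{"gripper":1,"x":0,"y":0,"z":0.1,"yaw":0}]' | grep -e force -e pos; python3 -m crank '[{"gripper":1,"x":0,"y":0,"z":0,"yaw":0}]' | grep -e force
```

```text
tcp_pos: [0.5261, 0.136, 0.0481]
contact_force: [-0.6, -0.5, 2.5]
grip_force: 1.4
contact_force: [-0.5, -0.1, 3.0]
grip_force: 1.4
```

The third key is up as well, so the right one should be the latched key. I'm tapping it, expecting contact near 43 mm.

```bash
python3 -m crank '[{"gripper":1,"x":0,"y":0,"z":-10,"yaw":0},{"gripper":1,"x":-10,"y":0,"z":-15,"yaw":0},{"gripper":1,"x":-30,"y":0,"z":-15,"yaw":0},{"gripper":1,"x":-44,"y":0,"z":-15,"yaw":0},{"gripper":1,"x":-44,"y":0,"z":-10,"yaw":0},{"gripper":1,"x":-44,"y":0,"z":-3,"yaw":0},{"gripper":1,"x":-44,"y":0,"z":-1.5,"yaw":0},{"gripper":1,"x":-44,"y":0,"z":-1.5,"yaw":0},{"gripper":1,"x":-44,"y":0,"z":-1.5,"yaw":0}]'; 
D5() { python3 free.py; }
D5 && python3 -m crank '[{"gripper":1,"x":0,"y":0,"z":0.5,"yaw":0},{"gripper":1,"x":0,"y":0,"z":0.5,"yaw":0}]' >/dev/null && D5 &&
python3 -m crank '[{"gripper":1,"x":0,"y":0,"z":0.3,"yaw":0},{"gripper":1,"x":0,"y":0,"z":0.3,"yaw":0}]' >/dev/null && D5 &&
python3 -m crank '[{"gripper":1,"x":0,"y":0,"z":0.3,"yaw":0},{"gripper":1,"x":0,"y":0,"z":0.3,"yaw":0}]' >/dev/null && D5 &&
python3 -m crank '[{"gripper":1,"x":0,"y":0,"z":0.3,"yaw":0},{"gripper":1,"x":0,"y":0,"z":0.3,"yaw":0}]' >/dev/null && D5 &&
python3 -m crank '[{"gripper":1,"x":0,"y":0,"z":0.3,"yaw":0},{"gripper":1,"x":0,"y":0,"z":0.3,"yaw":0}]' >/dev/null && D5 &&
python3 -m crank '[{"gripper":1,"x":0,"y":0,"z":1,"yaw":0},{"gripper":1,"x":0,"y":0,"z":1,"yaw":0}]' >/dev/null && D5 &&
python3 -m crank '[{"gripper":1,"x":0,"y":0,"z":1,"yaw":0},{"gripper":1,"x":0,"y":0,"z":1,"yaw":0}]' >/dev/null && D5 &&
python3 -m crank '[{"gripper":1,"x":0,"y":0,"z":1,"yaw":0},{"gripper":1,"x":0,"y":0,"z":1,"yaw":0}]' >/dev/null && D5 &&
python3 -m crank '[{"gripper":1,"x":0,"y":0,"z":0.4,"yaw":0},{"gripper":1,"x":0,"y":0,"z":0.4,"yaw":0}]' >/dev/null && D5 &&
python3 -m crank '[{"gripper":1,"x":0,"y":0,"z":0.3,"yaw":0},{"gripper":1,"x":0,"y":0,"z":0.3,"yaw":0}]' >/dev/null && D5 &&
python3 -m crank '[{"gripper":1,"x":0,"y":0,"z":0.3,"yaw":0},{"gripper":1,"x":0,"y":0,"z":0.3,"yaw":0}]' >/dev/null && D5 &&
python3 -m crank '[{"gripper":1,"x":0,"y":0,"z":0.3,"yaw":0},{"gripper":1,"x":0,"y":0,"z":0.3,"yaw":0}]' >/dev/null && D5 &&
python3 -m crank '[{"gripper":1,"x":0,"y":0,"z":0.3,"yaw":0},{"gripper":1,"x":0,"y":0,"z":0.3,"yaw":0}]' >/dev/null && D5 &&
python3 -m crank '[{"gripper":1,"x":0,"y":0,"z":0.3,"yaw":0},{"gripper":1,"x":0,"y":0,"z":0.3,"yaw":0}]' >/dev/null && D5 &&
python3 -m crank '[{"gripper":1,"x":0,"y":0,"z":0.3,"yaw":0},{"gripper":1,"x":0,"y":0,"z":0.3,"yaw":0}]' >/dev/null && D5
```

```text
clock: 8.33
tcp_pos: [0.5318, 0.0936, 0.0492]
ee_rot: [-0.0, 0.655, 0.755, 0.0]
contact_force: [-0.2, 0.0, 0.3]
width: -0.0001
grip_force: 0.0
z 0.0492 F 0.35 t 8.33
z 0.0490 F -0.61 t 8.50
z 0.0487 F -0.46 t 8.67
z 0.0483 F -0.56 t 8.83
z 0.0480 F -0.07 t 9.00
z 0.0477 F -0.08 t 9.17
z 0.0466 F 0.62 t 9.33
z 0.0456 F -0.77 t 9.50
z 0.0445 F 0.58 t 9.67
z 0.0442 F -0.92 t 9.83
z 0.0440 F -0.77 t 10.00
z 0.0437 F -0.32 t 10.17
z 0.0434 F 0.06 t 10.33
z 0.0433 F 2.60 t 10.50
```

The fourth key is latched, with contact at 43.3 mm. I'm lifting off to end the tap, then coming back to press it.

```bash
python3 -m crank '[{"gripper":1,"x":0,"y":0,"z":-8,"yaw":0},{"gripper":1,"x":0,"y":0,"z":-12,"yaw":0},{"gripper":1,"x":0,"y":0,"z":-12,"yaw":0},{"gripper":1,"x":0,"y":0,"z":-6,"yaw":0},{"gripper":1,"x":0,"y":0,"z":-1,"yaw":0},{"gripper":1,"x":0,"y":0,"z":-1,"yaw":0}]' | grep -e pos -e contact
python3 -m crank '[{"gripper":1,"x":0,"y":0,"z":1.5,"yaw":0},{"gripper":1,"x":0,"y":0,"z":3,"yaw":0},{"gripper":1,"x":0,"y":0,"z":3,"yaw":0}]' | grep -e pos -e contact
python3 -m crank '[{"gripper":1,"x":0,"y":0,"z":1,"yaw":0},{"gripper":1,"x":0,"y":0,"z":1,"yaw":0}]' | grep -e pos -e contact
python3 -m crank '[{"gripper":1,"x":0,"y":0,"z":1,"yaw":0},{"gripper":1,"x":0,"y":0,"z":1,"yaw":0}]' | grep -e pos -e contact
```

```text
tcp_pos: [0.5323, 0.0924, 0.0433]
contact_force: [0.4, 0.1, 1.1]
tcp_pos: [0.5324, 0.0924, 0.0412]
contact_force: [-0.7, -1.4, 7.2]
tcp_pos: [0.5324, 0.0924, 0.0404]
contact_force: [-1.3, 0.3, 7.0]
tcp_pos: [0.5324, 0.0924, 0.0395]
contact_force: [-1.3, -1.5, 7.4]
```

```bash
python3 -m crank '[{"gripper":1,"x":0,"y":0,"z":0.7,"yaw":0},{"gripper":1,"x":0,"y":0,"z":0.7,"yaw":0}]' | grep -e pos -e contact
python3 -m crank '[{"gripper":1,"x":0,"y":0,"z":0.7,"yaw":0},{"gripper":1,"x":0,"y":0,"z":0.7,"yaw":0}]' | grep -e pos -e contact
python3 -m crank '[{"gripper":1,"x":0,"y":0,"z":0.7,"yaw":0},{"gripper":1,"x":0,"y":0,"z":0.7,"yaw":0}]' | grep -e pos -e contact
```

```text
tcp_pos: [0.5324, 0.0924, 0.0389]
contact_force: [-1.2, -1.0, 8.5]
tcp_pos: [0.5324, 0.0924, 0.0382]
contact_force: [-1.5, -0.3, 9.0]
tcp_pos: [0.5325, 0.0924, 0.038]
contact_force: [-2.7, -2.0, 13.6]
```

It's at the stop (38.0 mm). I'm lifting slowly, and the key should still push back above the latch height.

```bash
python3 -m crank '[{"gripper":1,"x":0,"y":0,"z":-3,"yaw":0},{"gripper":1,"x":0,"y":0,"z":-6,"yaw":0},{"gripper":1,"x":0,"y":0,"z":-9,"yaw":0},{"gripper":1,"x":0,"y":0,"z":-9,"yaw":0}]' | grep -e pos -e contact
python3 -m crank '[{"gripper":1,"x":0,"y":0,"z":-20,"yaw":0},{"gripper":1,"x":0,"y":0,"z":-50,"yaw":0},{"gripper":1,"x":-10,"y":0,"z":-85,"yaw":0},{"gripper":1,"x":-10,"y":0,"z":-120,"yaw":0},{"gripper":1,"x":-10,"y":0,"z":-150,"yaw":0},{"gripper":1,"x":-10,"y":0,"z":-180,"yaw":0},{"gripper":1,"x":-10,"y":0,"z":-180,"yaw":0},{"gripper":1,"x":-10,"y":0,"z":-180,"yaw":0}]'
python3 - <<'E'
from h import *
im,m=snap("wrist","pics/w9.png"); im2,m2=snap("side","pics/s9.png")
c=proj(np.array([[.523,.158,.04]]),m)[0].astype(int); c2=proj(np.array([[.523,.158,.04]]),m2)[0].astype(int); print(c,c2)
a=im[max(c[1]-110,0):c[1]+110,c[0]-110:c[0]+110]; b=im2[c2[1]-50:c2[1]+50,c2[0]-50:c2[0]+50]
cv2.imwrite("pics/end.png",np.hstack([cv2.resize(x,(400,400),interpolation=cv2.INTER_CUBIC) for x in (a,b)])[:,:,::-1])
E
```

```text
tcp_pos: [0.5323, 0.0924, 0.0465]
contact_force: [0.0, -0.6, 2.6]
clock: 13.08
tcp_pos: [0.5346, 0.0827, 0.2274]
ee_rot: [0.001, 0.656, 0.755, 0.001]
contact_force: [-0.1, 0.7, -0.6]
width: 0.0001
grip_force: 0.0
[321  92] [314 218]
```

View pics/end.png

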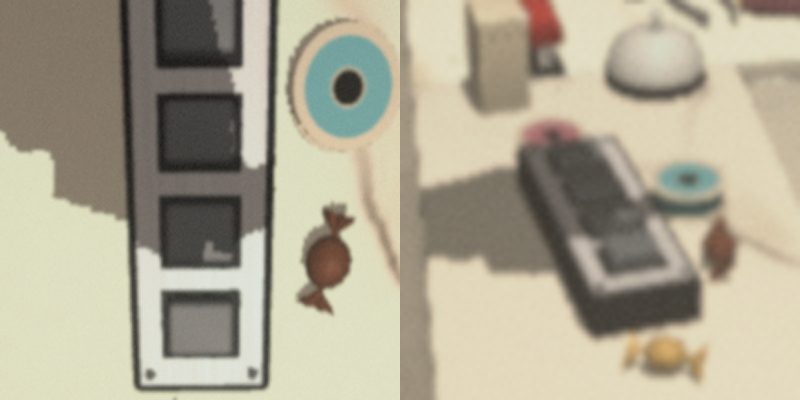

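The pictures show all four keys clear and the bystanders in place. The fourth key still pushed back with 2.6 N at 46.5 mm, above the latch height, so its catch has let go. Handing in.

```bash
python3 -c "
from workcell import *
print(finish_job())"
```

```text
the job is handed in; nothing more can be done
None
```

I tapped all four keys from left to right, then pressed the latched one (the right-hand key) to its stop; its catch let go and it rose, and the job was handed in at about 13 s. The first tap read 3.8 N, just over the 3 N yield, so the left key may have dipped by at most about half a millimetre.

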